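# Find the worn pipette-holder swivel and set it in the repair bay

## Task

One of the three pipette-holder swivels in the rack has a worn pivot: rock their arms, each first to the left and then to the right (as seen from the robot) as far as its play allows, until you feel which one is loose, and leave the sound ones seated in the rack. Stand the loose swivel upright on the rubber mat and let go of it, then take it up again another way and set it in the channel of the steel repair bay, either end first, and push it fully home against the end stop. Carry it by its block, never by the arm, set it down without dropping it, and leave the dish, the objective and the vial where they are.

Things in the scene. Friction and masses are not known exactly. Their poses are not given: they have to be found in the camera images.
- swivel_a: One of three outwardly identical pipette-holder swivels: plain aluminium block 58 x 36 x 30 mm (its own x, y, z), 0.35 to 0.55 kg with its arm; origin at the centre of its underside. A dark steel arm lies lengthwise on its top and swings level about an upright pivot with a brass cap (cap top 51 mm above the underside). At the start the arm points away from the robot.
- swivel_b: One of three outwardly identical pipette-holder swivels: plain aluminium block 58 x 36 x 30 mm (its own x, y, z), 0.35 to 0.55 kg with its arm; origin at the centre of its underside. A dark steel arm lies lengthwise on its top and swings level about an upright pivot with a brass cap (cap top 51 mm above the underside). At the start the arm points away from the robot.
- swivel_c: One of three outwardly identical pipette-holder swivels: plain aluminium block 58 x 36 x 30 mm (its own x, y, z), 0.35 to 0.55 kg with its arm; origin at the centre of its underside. A dark steel arm lies lengthwise on its top and swings level about an upright pivot with a brass cap (cap top 51 mm above the underside). At the start the arm points away from the robot.
- swing_a (a joint): Swing of the arm of swivel_a, rad: 0 = along the block, positive = tip to the left (block +y, anticlockwise from above). A sound joint stops hard at about +-0.02; a loose one swings almost without force to +-0.30 (tip about 11 mm each way) and stays where it is left.
- swing_b (a joint): Swing of the arm of swivel_b, rad: 0 = along the block, positive = tip to the left (block +y, anticlockwise from above). A sound joint stops hard at about +-0.02; a loose one swings almost without force to +-0.30 (tip about 11 mm each way) and stays where it is left.
- swing_c (a joint): Swing of the arm of swivel_c, rad: 0 = along the block, positive = tip to the left (block +y, anticlockwise from above). A sound joint stops hard at about +-0.02; a loose one swings almost without force to +-0.30 (tip about 11 mm each way) and stays where it is left.
- lever_a: Dark steel arm of swivel_a: origin on the pivot axis (13 mm behind the block centre, x = -13 mm in the block frame), level with the block top (30 mm above its underside). x runs along the arm to its tip at +37 mm. Arm 12 mm wide, pivot disc 20 mm across; its underside is 3 mm and its top 16 mm above the block top.
- lever_b: Dark steel arm of swivel_b: origin on the pivot axis (13 mm behind the block centre, x = -13 mm in the block frame), level with the block top (30 mm above its underside). x runs along the arm to its tip at +37 mm. Arm 12 mm wide, pivot disc 20 mm across; its underside is 3 mm and its top 16 mm above the block top.
- lever_c: Dark steel arm of swivel_c: origin on the pivot axis (13 mm behind the block centre, x = -13 mm in the block frame), level with the block top (30 mm above its underside). x runs along the arm to its tip at +37 mm. Arm 12 mm wide, pivot disc 20 mm across; its underside is 3 mm and its top 16 mm above the block top.
- rack: Fixed black rack 94 x 244 mm, origin at the centre of its underside. Three nests along its y at -78, 0, +78 mm, floor 8 mm up, each holding a swivel parallel to rack x with 1.5 mm clearance. Walls 22 mm above the floor enclose the ends of each block and the outer 7 mm of its long sides: only the middle 44 mm of the long sides is free for fingers. 42 mm between neighbouring blocks.
- mat: Fixed rubber mat 120 x 120 mm, 3 mm thick; origin at the centre of its underside.
- bay: Fixed steel repair bay, a channel along its x; origin under its centre. Floor 8 mm up, x = -85 to +65 mm. Side walls x = -45 to +65 mm, 20 mm above the floor, inner faces at y = +-22 mm (4 mm clearance beside a block: no room for fingers, so hold the block by its ends). End stop 26 mm above the floor, inner face at x = +55 mm, on the side away from the robot; the -x end is open.
- bay_home (a point): Where the centre of the underside of a block lies when its end is home against the end stop: on the bay axis, on its floor (8 mm up), x = +26 mm in the bay frame.
- dish: Bystander: clear plastic dish 90 mm across, 16 mm high; origin at the centre of its underside.
- objective: Bystander: black microscope objective 32 mm across, 45 mm high, standing; origin at the centre of its underside.
- vial: Bystander: amber vial 28 mm across, 55 mm high, standing; origin at the centre of its underside.
Mind the look-alikes: they are no part of the job. Leave any orange or purple look-alike of the swivel_a alone.

How it is judged:
On the way, in this order (a step that is already met when the one before it is completed fails the run):
1. the arm of the loose swivel is rocked to the left, while it sits in the rack (value of joint swing_b above 0.15 rad and distance of swivel_b from where it was at the start of the episode below 0.01 m), for 0.05 s.
2. and then to the right, while it sits in the rack (value of joint swing_b below -0.15 rad and distance of swivel_b from where it was at the start of the episode below 0.01 m), for 0.05 s.
3. the loose swivel stands on the rubber mat, let go (horizontal distance between swivel_b and mat below 0.05 m and z of swivel_b in the frame of mat below 0.006 m and contact force between the fingers and swivel_b below 0.1 N and linear speed of swivel_b below 0.02 m/s and angular speed of swivel_b below 0.2 rad/s and angle between swivel_b's own z axis and vertical below 0.05 rad), for 0.2 s.
4. the loose swivel is down in the channel of the bay (x of swivel_b in the frame of bay_home above -0.075 m and y of swivel_b in the frame of bay_home between -0.008 and 0.008 m and z of swivel_b in the frame of bay_home below 0.004 m), for 0.05 s.
At the end, for the whole second after the job is handed in: The loose swivel stands upright in the bay channel, end within 2.5 mm of the stop, square to the channel, at rest and released; the two sound swivels are still seated in their nests (moved less than 8 mm) (x of swivel_b in the frame of bay_home between -0.0025 and 0.003 m and y of swivel_b in the frame of bay_home between -0.006 and 0.006 m and z of swivel_b in the frame of bay_home below 0.003 m and angle between the x axis of swivel_b and the x axis of bay, either way round below 0.15 rad and contact force between the fingers and swivel_b below 0.1 N and linear speed of swivel_b below 0.02 m/s and angular speed of swivel_b below 0.2 rad/s and angle between swivel_b's own z axis and vertical below 0.05 rad and distance of each of swivel_a, swivel_c from where it was at the start of the episode below 0.008 m and angle between each of swivel_a, swivel_c's own z axis and vertical below 0.08 rad); the robot touches nothing.
It fails at once if the loose swivel is lifted by its arm instead of its block (contact force between the fingers and lever_b above 3 N and height (world z) of swivel_b above 0.025 m).
It fails at once if a sound swivel is lifted out of its nest (distance of any of swivel_a, swivel_c from where it was at the start of the episode above 0.02 m).
It fails at once if the loose swivel is tipped over (angle between swivel_b's own z axis and vertical above 0.6 rad).
It fails at once if the loose swivel is dropped (height (world z) of swivel_b below 0.03 m and linear speed of swivel_b above 0.6 m/s).
It fails at once if the dish, objective or vial is knocked away (3 cm) or over (distance of any of dish, objective, vial from where it was at the start of the episode above 0.03 m or angle between any of objective, vial's own z axis and vertical above 0.5 rad).
It also fails if it takes over 72 s, if anything falls off the work surface, if the arm or the gripper's body presses on something with over 40 N, if the wrist force passes 120 N, or if a joint passes its speed limit or range.

## Robot

A 6-joint arm with a two-finger parallel gripper is mounted at the origin on the work surface. World frame = base frame: x ahead of the robot, y to its left, z up, the work surface at z = 0. Lengths are in m, angles in rad, forces in N, time in s.
With the tool pointing down it reaches from about 0.275 to 0.825 m from the base axis. Payload 4.9 kg.
Tool frame: the origin (TCP) lies midway between the tips of the shut fingers; the grasp point (between the pads) lies 19 mm behind it (robot.grasp_offset is the distance from the TCP to the grasp point, in m); z points along the fingers, y is the line along which they close (so a half turn about z gives the same grasp; the last joint's range is limited). The gripper opens to 85 mm and grips with 20 to 120 N. Pads are 22 mm wide; open, the fingers measure 114 mm over their backs; the gripper's body (76 mm by 85 mm) begins 54 mm behind the grasp point. The pads swing forward as they close: fully open they stand 13 mm farther back than shut.
Start: joints at [-1.408, 0.326, -0.193, 1.052, 0, 1.437], TCP at [0.161, -0.526, 0.231] pointing down, gripper open.
Joint ranges: [-2.65, 2.65], [-0.97, 1.79], [-1.3, 1.35], [-1.93, 2.1], [-1.47, 1.37], [-3.14, 3.14]. Speed limits (rad/s): [2.57, 2.57, 3.14, 3.14, 3.14, 3.14].

## Interface

Orientations are given as a unit quaternion [x, y, z, w].
In Python, from rig import robot, optics gives the robot as it stands.
- The arm moves only by the shell command python3 -m crank 'ROWS' [FORCE]. ROWS is JSON, one flat list of numbers, 5 for each row, row after row: the shift along the tool's x, y, z in m, then the turn about the tool's z in degrees, then the finger opening in m, from 0 to 0.0854. A call has 1 to 10 rows; each row is the pose to reach, as a shift and turn from the pose commanded when the call began, along the tool's axes at that moment; what a row does not reach only later rows make up. A row lasts 1/12 s, in which the tool goes at most 41.7 mm and 7.16 degrees, less where a joint would pass 70% of its speed; a pose out of reach is approached as far as the arm can. A call with a gripper value outside its range is refused whole. The fingers move at their own pace and stop on an object; FORCE is the grip in N (left out, the last holds). Time passes only in rows, so rows that repeat a pose let the fingers close. It gives the time, the measured TCP pose, the force, the opening and the grip force at its end, in the units of the state.
- robot.sense(): the state, without advancing time (a new reading comes with each control period).
- optics.read_camera(name): name is "scene" or "side" or "wrist"; returns a dict with "color" (384x512x3 uint8, red, green, blue), "K" (3x3 intrinsics, pixels), "eye" and "rotation" of the camera in the world. Camera axes: x right, y down, z forward; pixel columns grow to the right and rows downward; lengths in m; the calibration is good to about 2 mm. A picture is of the moment at which its call begins. There is no depth.
- robot.sign_off(): hands the job in; it is judged then, once.
The state is a dict: "clock": time; "joint_positions": joint angles; "dq": joint speeds; "joint_torque": joint torques, N m; "ee_pos": TCP position; "tool_rot": TCP orientation; "force": force on the tool from outside, world axes, zero at the start; "ft_torque": the same for the moment, N m; "gripper_width": finger opening in m; "grip_force": force on a finger pad.
Only numpy, scipy, OpenCV 4.12 (cv2) and the standard library are available. Lean on these libraries where they do the work, as an engineer would, in place of code of your own. Each camera call takes 0.05 s, during which the arm holds its last target. There are 200 camera calls.

## Working session

There is one attempt and no reset: what is moved stays moved. The work goes in short steps, Python scripts to look and compute and a shell command to move; the robot and the scene stay as the last step left them, time stands still between calls to the robot, and variables do not carry over. Pictures are saved under pics/ and viewed, at most 10 in all, crops included, and the job is handed in when it is done.

```bash
ls; mkdir -p pics
python3 - <<'E'
from rig import robot, optics
import cv2
s=robot.sense(); print(s, robot.grasp_offset)
for n in ("scene","side"):
    r=optics.read_camera(n); cv2.imwrite(f"pics/{n}0.png",r["color"][:,:,::-1]); print(n,r["K"],r["eye"],r["rotation"])
E
```

```text
pics
{'clock': 0.0, 'joint_positions': array([-1.40819386e+00,  3.26922714e-01, -1.93587643e-01,  1.05199795e+00,
       -2.62668641e-05,  1.43658989e+00]), 'dq': array([ 7.15564105e-04, -4.85681463e-04,  7.52378108e-05,  1.01154728e-03,
       -6.64113876e-04, -3.66127772e-04]), 'joint_torque': array([-8.82239619e-04, -4.43391323e+01,  2.62445247e+01,  1.53926405e-02,
       -9.17686816e-05, -1.76049490e-06]), 'ee_pos': array([ 0.16076331, -0.52537118,  0.23051193]), 'tool_rot': array([ 9.89007891e-01,  1.47860267e-01, -2.52850703e-05, -8.55718563e-04]), 'force': array([-0.5129568 ,  0.16308075, -0.48331992]), 'ft_torque': array([ 0.02484556, -0.02330529,  0.0612746 ]), 'grip_force': 0.0, 'gripper_width': 0.08511662363665755} 0.0187
scene [[355.74749506   0.         251.32054117]
 [  0.         355.74749506 190.66817243]
 [  0.           0.           1.        ]] [1.12083418 0.13396035 0.71581143] [ 0.63192577  0.69425222 -0.25465934 -0.23201789]
side [[499.14544956   0.         258.62810461]
 [  0.         499.14544956 192.71071933]
 [  0.           0.           1.        ]] [ 0.51665944 -0.87144177  0.82941037] [ 9.06264156e-01  2.43656836e-04  1.20135418e-02 -4.22540999e-01]
```

View pics/scene0.png

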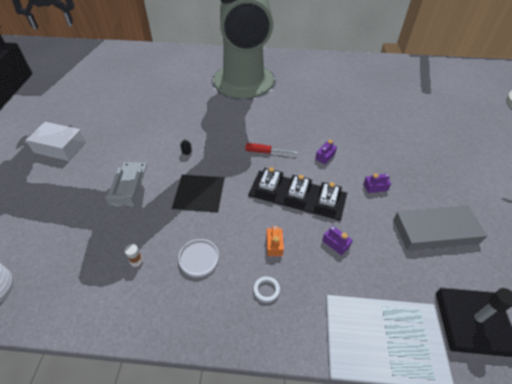

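View pics/side0.png

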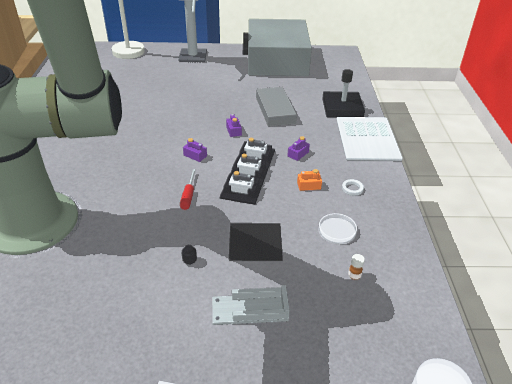

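```bash
cat > h.py <<'E'
import numpy as np, cv2
from scipy.spatial.transform import Rotation as R
from rig import robot, optics
def ray(r,uv,z):
    "pixel -> world point on plane z"
    d=R.from_quat(r["rotation"]).apply(np.linalg.solve(r["K"],[uv[0],uv[1],1.])); e=np.array(r["eye"])
    return e+d*(z-e[2])/d[2]
def proj(r,p):
    q=R.from_quat(r["rotation"]).inv().apply(np.atleast_2d(p)-r["eye"])@np.array(r["K"]).T
    return q[:,:2]/q[:,2:]
def delta(goal,yaw=None):
    "shift in tool axes to a world TCP goal; tool pose now"
    s=robot.sense(); t=R.from_quat(s["tool_rot"])
    print("clock",s["clock"],"tcp",s["ee_pos"].round(4),"shift mm",(t.inv().apply(np.array(goal)-s["ee_pos"])*1e3).round(1),"tool x,y axes",t.as_matrix()[:,0].round(3),t.as_matrix()[:,1].round(3))
E
python3 - <<'E'
from h import *
s=optics.read_camera("side"); c=optics.read_camera("scene")
for n,uv,uc,z in [("mid",(249,163),(299,187),.04),("left",(257,147),(270,179),.04),("right",(242,182),(330,193),.04),("mat",(256,241),(199,193),.003),("bay",(250,305),(126,185),.02),("dish",(338,229),(198,258),.01),("vial",(356,267),(133,256),.03),("obj",(189,255),(186,148),.02)]:
    print(n,ray(s,uv,z).round(3),ray(c,uc,z).round(3))
a=s["color"]; b=c["color"]
cv2.imwrite("pics/c1.png",cv2.resize(a[130:335,190:300,::-1],None,fx=2.9,fy=2.9,interpolation=cv2.INTER_CUBIC))
delta([.5,0,.3])
E
```

```text
mid [0.519 0.191 0.04 ] [0.527 0.199 0.04 ]
left [0.541 0.266 0.04 ] [0.507 0.124 0.04 ]
right [0.502 0.111 0.04 ] [0.539 0.275 0.04 ]
mat [ 0.537 -0.06   0.003] [ 0.54  -0.058  0.003]
bay [ 0.523 -0.255  0.02 ] [ 0.545 -0.247  0.02 ]
dish [ 0.73  -0.025  0.01 ] [ 0.733 -0.022  0.01 ]
vial [ 0.748 -0.161  0.03 ] [ 0.753 -0.16   0.03 ]
obj [ 0.389 -0.121  0.02 ] [ 0.392 -0.122  0.02 ]
clock 0.2 tcp [ 0.1608 -0.5256  0.2308] shift mm [ 478.1 -403.5  -68.7] tool x,y axes [0.956 0.292 0.   ] [ 0.292 -0.956 -0.001]
```

```bash
python3 -m crank '[0.533,-0.585,-0.07,-70,0.085, 0.533,-0.585,-0.07,-70,0.085, 0.533,-0.585,-0.07,-70,0.085, 0.533,-0.585,-0.07,-70,0.085, 0.533,-0.585,-0.07,-70,0.085, 0.533,-0.585,-0.07,-70,0.085, 0.533,-0.585,-0.07,-70,0.085, 0.533,-0.585,-0.07,-70,0.085, 0.533,-0.585,-0.07,-70,0.085, 0.533,-0.585,-0.07,-70,0.085]'; python3 -c "
from h import *
delta([.5,.19,.3])"
```

```text
clock: 1.03
ee_pos: [0.3387, -0.1489, 0.2683]
tool_rot: [0.724, 0.69, 0.0, 0.0]
force: [1.1, 0.1, 0.9]
gripper_width: 0.0852
grip_force: 0.0
clock 1.0333 tcp [ 0.3387 -0.1489  0.2683] shift mm [346.2 145.1 -31.7] tool x,y axes [ 0.047  0.999 -0.   ] [ 0.999 -0.047  0.001]
```

View pics/c1.png

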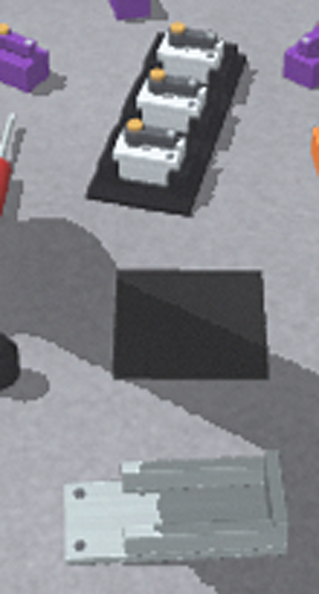

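The crop shows the rack (three swivels, brass caps at crop (178,30), (157,75), (135,126)), the mat (115–268, 270–380) and the bay with its open end left at (65,520) and its stop right at (280,505).

```bash
python3 -m crank '[0.346,0.145,-0.032,-80,0.085, 0.346,0.145,-0.032,-80,0.085, 0.346,0.145,-0.032,-80,0.085, 0.346,0.145,-0.032,-80,0.085, 0.346,0.145,-0.032,-80,0.085, 0.346,0.145,-0.032,-80,0.085, 0.346,0.145,-0.032,-80,0.085, 0.346,0.145,-0.032,-80,0.085, 0.346,0.145,-0.032,-80,0.085, 0.346,0.145,-0.032,-80,0.085]';  python3 -m crank '[0,0,0,-8,0.085,0,0,0,-8,0.085,0,0,0,-8,0.085,0,0,0,-8,0.085]';python3 - <<'E'
from h import *
delta([.5,.19,.3])
r=optics.read_camera("wrist"); np.save("w1.npy",r,allow_pickle=True)
cv2.imwrite("pics/w1.png",r["color"][:,:,::-1]);print(r["eye"],r["rotation"],r["K"])
E
```

```text
clock: 1.87
ee_pos: [0.5037, 0.1929, 0.2997]
tool_rot: [0.179, 0.984, 0.002, 0.001]
force: [-0.0, -1.5, -0.1]
gripper_width: 0.0852
grip_force: 0.0
clock: 2.2
ee_pos: [0.5011, 0.1868, 0.2999]
tool_rot: [0.118, 0.993, -0.0, -0.0]
force: [-0.2, -0.8, -0.4]
gripper_width: 0.0849
grip_force: 0.0
clock 2.2 tcp [0.5011 0.1868 0.2999] shift mm [ 1.8  2.9 -0.1] tool x,y axes [-0.972  0.234  0.   ] [ 0.234  0.972 -0.   ]
[0.4358549 0.202363  0.442232 ] [0.77893905 0.61266332 0.08279938 0.10508033] [[273.59416299   0.         253.45388519]
 [  0.         273.59416299 189.40057504]
 [  0.           0.           1.        ]]
```

View pics/w1.png

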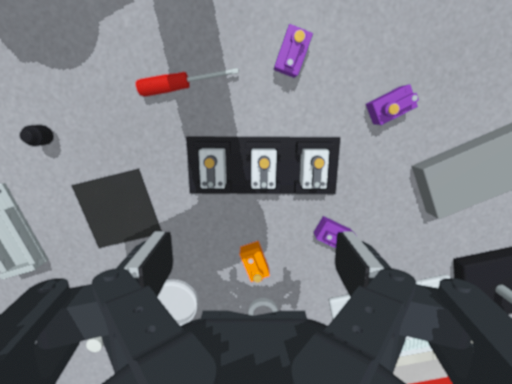

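Wrist view: caps at (209,162), (264,162), (318,163); rack corners (188,137), (339,137), (340,193), (190,193); mat corners (73,184), (139,169), (160,228), (97,247).

Run:
```python
from h import *
r=np.load("w1.npy",allow_pickle=True).item()
for uv in [(209,162),(264,162),(318,163)]: print("cap",ray(r,uv,.059).round(4))
q=np.array([ray(r,uv,.030) for uv in [(188,137),(339,137),(340,193),(190,193)]]); print("rack",q.round(4).tolist(),q.mean(0))
m=np.array([ray(r,uv,.003) for uv in [(73,184),(139,169),(160,228),(97,247)]]); print("mat",m.mean(0).round(4),m.round(3).tolist())
a=r["color"]; cv2.imwrite("pics/w1c.png",cv2.resize(a[125:205,178:350,::-1],None,fx=4.5,fy=4.5,interpolation=cv2.INTER_CUBIC))
```

```text
cap [0.4844 0.126  0.059 ]
cap [0.5028 0.2016 0.059 ]
cap [0.5222 0.2755 0.059 ]
rack [[0.4448, 0.1003, 0.03], [0.4976, 0.3182, 0.03], [0.5837, 0.3063, 0.03], [0.5283, 0.0777, 0.03]] [0.51358652 0.20061682 0.03      ]
mat [ 0.5307 -0.0582  0.003 ] [[0.474, -0.114, 0.003], [0.476, 0.001, 0.003], [0.583, 0.0, 0.003], [0.591, -0.12, 0.003]]
```

View pics/w1c.png

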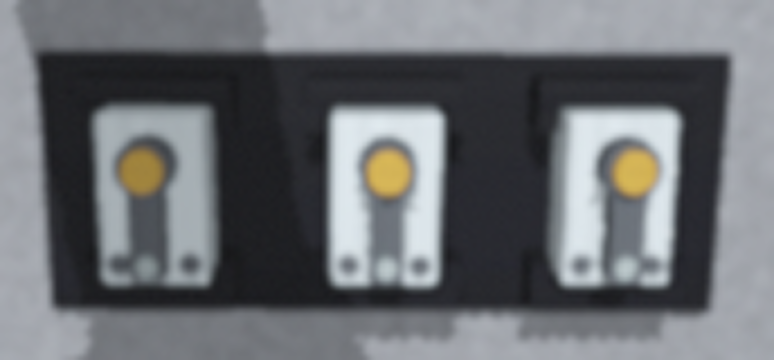

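```bash
python3 -m crank '[-0.0285,0.014,0.04,0,0.026,-0.0285,0.014,0.08,0,0.026,-0.0285,0.014,0.12,0,0.026,-0.0285,0.014,0.16,0,0.026,-0.0285,0.014,0.20,0,0.026,-0.0285,0.014,0.22,0,0.026,-0.0285,0.014,0.22,0,0.026,-0.0285,0.014,0.22,0,0.026]'
python3 - <<'E'
from h import *
delta([.532,.194,.044])
r=optics.read_camera("wrist"); np.save("w2.npy",r,allow_pickle=True)
cv2.imwrite("pics/w2.png",r["color"][:,:,::-1]);print(r["eye"],r["rotation"])
E
```

```text
clock: 2.92
ee_pos: [0.5315, 0.1935, 0.0795]
tool_rot: [0.117, 0.993, -0.0, -0.001]
force: [0.5, -0.2, -0.2]
gripper_width: 0.0258
grip_force: 0.0
clock 2.9167 tcp [0.5315 0.1935 0.0795] shift mm [-0.4  0.7 35.5] tool x,y axes [-0.972  0.233  0.002] [ 0.233  0.972 -0.001]
[0.46654769 0.20904928 0.22198137] [0.77862092 0.61327195 0.08193759 0.10456198]
```

View pics/w2.png

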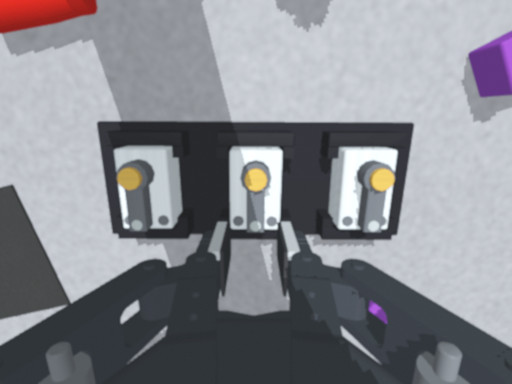

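Close view: caps at (129,178), (256,180), (383,179); the fingers straddle the middle arm, whose tip is at (255,226).

```bash
python3 - <<'E'
from h import *
r=np.load("w2.npy",allow_pickle=True).item()
for uv in [(129,178.5),(256,179.5),(382.5,179.5)]: print("cap",ray(r,uv,.059).round(4))
for uv in [(136,226),(255,226),(373,226)]: print("tip",ray(r,uv,.052).round(4))
for uv in [(230,147),(281,147),(282,230),(231,230)]: print("blk",ray(r,uv,.038).round(4))
E
python3 -m crank '[0,0,0.035,0,0.026,0,0,0.035,0,0.026,0,0,0.035,0,0.026]'
```

```text
cap [0.4852 0.1262 0.059 ]
cap [0.504  0.2015 0.059 ]
cap [0.5221 0.2767 0.059 ]
tip [0.5179 0.1158 0.052 ]
tip [0.5365 0.1931 0.052 ]
tip [0.555  0.2698 0.052 ]
blk [0.4831 0.1888 0.038 ]
blk [0.4911 0.222  0.038 ]
blk [0.5499 0.2102 0.038 ]
blk [0.5412 0.1741 0.038 ]
clock: 3.22
ee_pos: [0.5323, 0.1941, 0.0461]
tool_rot: [0.117, 0.993, -0.0, -0.0]
force: [0.4, 0.1, 0.6]
gripper_width: 0.026
grip_force: 0.0
```

```bash
python3 -m crank '[0,0.003,0,0,0.026,0,0.006,0,0,0.026,0,0.008,0,0,0.026,0,0.009,0,0,0.026,0,0.010,0,0,0.026,0,0.010,0,0,0.026]'; python3 -c "
from h import *
r=robot.sense();print(r['force'],r['ft_torque'])"
```

```text
clock: 3.72
ee_pos: [0.5352, 0.2038, 0.0456]
tool_rot: [0.116, 0.993, -0.0, 0.001]
force: [-0.2, -2.4, 2.1]
gripper_width: 0.026
grip_force: 1.3
[-0.19633305 -2.38101122  2.05337825] [-0.60122161 -0.10858065  0.03822612]
```

```bash
python3 -m crank '[0,0.001,0,0,0.026,0,0.002,0,0,0.026,0,0.002,0,0,0.026]'
python3 - <<'E'
from h import *
r=robot.sense();print(r['force'],r['ft_torque'])
r=optics.read_camera("wrist")
cv2.imwrite("pics/w3.png",cv2.resize(r["color"][110:260,90:430,::-1],None,fx=2.3,fy=2.3))
E
```

```text
clock: 3.97
ee_pos: [0.5352, 0.2043, 0.0453]
tool_rot: [0.117, 0.993, -0.002, 0.0]
force: [-0.5, -7.6, 5.1]
gripper_width: 0.0259
grip_force: 3.5
[-0.50352523 -7.63958231  5.08340063] [-1.54802748  0.18027438  0.01917853]
```

View pics/w3.png

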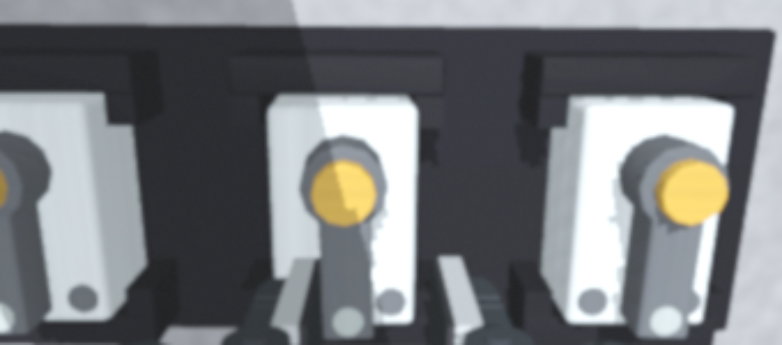

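The right side of the gripper presses the middle arm and it stays straight while force climbs steeply (8 N in 0.5 mm): the middle one is sound. Next, the right one.

```bash
python3 -m crank '[0,-0.012,0,0,0.026,0,-0.012,-0.03,0,0.026,0,-0.05,-0.03,0,0.026,0,-0.09,-0.03,0,0.026,0,-0.09,-0.03,0,0.026,0,-0.09,-0.03,0,0.026,0,-0.09,0,0,0.026,0,-0.09,0,0,0.026,0,-0.09,0,0,0.026]'; python3 -c "
from h import *
delta([.5144,.1192,.045]);print(robot.sense()['force'])"
python3 -m crank '[0,0.003,0,0,0.026,0,0.006,0,0,0.026,0,0.008,0,0,0.026,0,0.009,0,0,0.026,0,0.010,0,0,0.026,0,0.010,0,0,0.026]'
```

```text
clock: 4.77
ee_pos: [0.5125, 0.119, 0.0438]
tool_rot: [0.116, 0.993, 0.0, -0.002]
force: [-0.1, 0.4, -0.4]
gripper_width: 0.0259
grip_force: 0.0
clock 4.7667 tcp [0.5125 0.119  0.0438] shift mm [-1.8  0.6 -1.2] tool x,y axes [-0.973  0.23   0.004] [ 0.23   0.973 -0.   ]
[-0.12822027  0.38111097 -0.38967837]
clock: 5.27
ee_pos: [0.5169, 0.1284, 0.0454]
tool_rot: [0.116, 0.993, 0.0, 0.0]
force: [-0.2, 1.0, 0.7]
gripper_width: 0.0261
grip_force: 0.0
```

```bash
python3 -m crank '[0,0.001,0,0,0.026,0,0.002,0,0,0.026,0,0.003,0,0,0.026,0,0.003,0,0,0.026]';python3 -c "
from h import *
print(robot.sense()['force'])"; python3 -m crank '[0,0.001,0,0,0.026,0,0.002,0,0,0.026,0,0.003,0,0,0.026,0,0.003,0,0,0.026]'
```

```text
clock: 5.6
ee_pos: [0.5174, 0.1308, 0.045]
tool_rot: [0.117, 0.993, -0.0, 0.0]
force: [0.3, -2.5, 1.1]
gripper_width: 0.0258
grip_force: 0.6
[ 0.2878442  -2.49174509  1.11902   ]
clock: 5.93
ee_pos: [0.5181, 0.1337, 0.0451]
tool_rot: [0.116, 0.993, -0.0, 0.0]
force: [0.3, -4.0, 1.9]
gripper_width: 0.0262
grip_force: 1.5
```

It gives ~8 mm with little force: the right one is loose. Now rock it to the right.

```bash
python3 -m crank '[0,-0.008,0,0,0.026,0,-0.016,0,0,0.026,0,-0.022,0,0,0.026,0,-0.025,0,0,0.026,0,-0.028,0,0,0.026,0,-0.029,0,0,0.026,0,-0.030,0,0,0.026,0,-0.030,0,0,0.026]';python3 - <<'E'
from h import *
print(robot.sense()['force'])
r=optics.read_camera("wrist")
cv2.imwrite("pics/w4.png",cv2.resize(r["color"][110:260,90:430,::-1],None,fx=2.3,fy=2.3))
E
```

```text
clock: 6.6
ee_pos: [0.5112, 0.1049, 0.0451]
tool_rot: [0.116, 0.993, 0.0, 0.0]
force: [0.6, 1.3, 1.4]
gripper_width: 0.0263
grip_force: 1.0
[0.57842962 1.32725059 1.36133782]
```

View pics/w4.png

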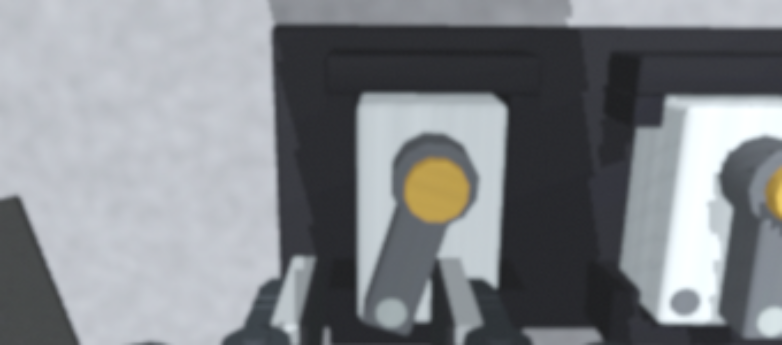

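Arm visibly swung right (tip at crop (390,312) vs pivot (435,190)). Recentre the arm, rise, open to 60 mm.

```bash
python3 -m crank '[0,0.008,0,0,0.026,0,0.016,0,0,0.026,0,0.0205,0,0,0.026,0,0.0205,0,0,0.026,0,0.014,0,0,0.026,0,0.014,-0.04,0,0.026,0.018,0.014,-0.04,0,0.060,0.018,0.014,-0.04,0,0.060,0.018,0.014,-0.04,0,0.060,0.018,0.014,-0.04,0,0.060]';python3 -c "
from h import *
delta([.4978,.1231,.005])"
```

```text
clock: 7.48
ee_pos: [0.4965, 0.122, 0.0844]
tool_rot: [0.117, 0.993, -0.0, -0.0]
force: [0.4, -0.8, -1.5]
gripper_width: 0.06
grip_force: 0.0
clock 7.4833 tcp [0.4965 0.122  0.0844] shift mm [-1.1  1.4 79.4] tool x,y axes [-0.973  0.231  0.001] [ 0.231  0.973 -0.001]
```

```bash
python3 -m crank '[-0.001,0.001,0.04,0,0.060,-0.001,0.001,0.06,0,0.060,-0.001,0.001,0.072,0,0.060,-0.001,0.001,0.079,0,0.060,-0.001,0.001,0.079,0,0.060]' 50;  python3 -m crank '[0,0,0,0,0.02,0,0,0,0,0.02,0,0,0,0,0.02,0,0,0,0,0.02,0,0,0,0,0.02,0,0,0,0,0.02]' 50
python3 - <<'E'
from h import *
print(robot.sense()['force'])
r=optics.read_camera("wrist"); cv2.imwrite("pics/w5.png",r["color"][:,:,::-1])
E
```

```text
clock: 7.9
ee_pos: [0.4971, 0.1228, 0.0042]
tool_rot: [0.117, 0.993, -0.0, -0.001]
force: [-0.3, -1.0, -0.0]
gripper_width: 0.0603
grip_force: 0.0
clock: 8.4
ee_pos: [0.4992, 0.123, 0.0072]
tool_rot: [0.117, 0.993, -0.0, 0.001]
force: [-0.0, 0.1, 5.1]
gripper_width: 0.0352
grip_force: 54.9
[-0.038669    0.06679287  5.12031053]
```

```bash
python3 -m crank '[0,0,-0.004,0,0.02,0,0,-0.01,0,0.02,0,0,-0.025,0,0.02,0,0,-0.05,0,0.02,0,0,-0.05,0,0.02]';python3 -c "
from h import *
print(robot.sense()['force']);delta([.535,-.059,.06])"
```

```text
clock: 8.87
ee_pos: [0.5, 0.1235, 0.0593]
tool_rot: [0.116, 0.993, 0.001, 0.002]
force: [1.3, -0.4, -5.4]
gripper_width: 0.0352
grip_force: 52.5
[ 1.31077656 -0.42699702 -5.36884865]
clock 8.8667 tcp [0.5    0.1235 0.0593] shift mm [ -76.3 -169.5   -0.7] tool x,y axes [-0.973  0.231 -0.004] [0.231 0.973 0.002]
```

Run:
```python
from h import *
a=cv2.imread("pics/w5.png"); r=optics.read_camera("wrist"); b=r["color"][:,:,::-1]
s=optics.read_camera("side"); c=cv2.resize(s["color"][130:270,190:300,::-1],None,fx=3.5,fy=3.5)[:384]
cv2.imwrite("pics/w6.png",np.hstack([b[:,:400],c])[:, :790])
```

```text
(no output)
```

The 5 N load shows the block is lifted; over to the mat.

```bash
python3 -m crank '[-0.018,-0.035,-0.02,0,0.02,-0.034,-0.07,-0.02,0,0.02,-0.05,-0.105,-0.02,0,0.02,-0.065,-0.14,-0.02,0,0.02,-0.074,-0.162,-0.02,0,0.02,-0.077,-0.17,-0.02,0,0.02,-0.077,-0.17,0,0,0.02,-0.077,-0.17,0.02,0,0.02,-0.077,-0.17,0.035,0,0.02,-0.077,-0.17,0.035,0,0.02]';python3 -c "
from h import *
print(robot.sense()['force']);delta([.535,-.059,.0025])"
```

```text
clock: 9.8
ee_pos: [0.5293, -0.0587, 0.0167]
tool_rot: [0.116, 0.993, 0.001, -0.004]
force: [-0.6, -0.2, -4.7]
gripper_width: 0.0352
grip_force: 52.7
[-0.61079787 -0.24141489 -4.65119802]
clock 9.8 tcp [ 0.5293 -0.0587  0.0167] shift mm [-5.7  1.  14.2] tool x,y axes [-0.973  0.231  0.009] [0.231 0.973 0.001]
```

```bash
python3 -m crank '[0,0,0.004,0,0.02,0,0,0.008,0,0.02,0,0,0.010,0,0.02,0,0,0.012,0,0.02,0,0,0.012,0,0.02]';python3 -c "
from h import *
print(robot.sense()['force'])"; python3 -m crank '[0,0,0.001,0,0.02,0,0,0.002,0,0.02,0,0,0.003,0,0.02,0,0,0.003,0,0.02]';python3 -c "
from h import *
print(robot.sense()['force'])"
```

```text
clock: 10.22
ee_pos: [0.5337, -0.0599, 0.0092]
tool_rot: [0.116, 0.993, -0.0, 0.0]
force: [0.2, -0.3, -5.1]
gripper_width: 0.0352
grip_force: 52.9
[ 0.22969766 -0.30100683 -5.05757726]
clock: 10.55
ee_pos: [0.5335, -0.06, 0.006]
tool_rot: [0.116, 0.993, -0.0, 0.0]
force: [-0.3, 0.1, -6.0]
gripper_width: 0.0355
grip_force: 52.9
[-0.31943833  0.0630035  -5.97645064]
```

```bash
python3 -m crank '[0,0,0.001,0,0.02,0,0,0.002,0,0.02,0,0,0.003,0,0.02,0,0,0.003,0,0.02]'; python3 -m crank '[0,0,0.001,0,0.02,0,0,0.0015,0,0.02,0,0,0.0015,0,0.02]'
```

```text
clock: 10.88
ee_pos: [0.5334, -0.06, 0.0028]
tool_rot: [0.116, 0.993, 0.0, -0.0]
force: [-1.1, 0.6, -4.5]
gripper_width: 0.035
grip_force: 52.9
clock: 11.13
ee_pos: [0.5336, -0.06, 0.0022]
tool_rot: [0.116, 0.993, -0.0, 0.0]
force: [-3.5, 0.7, 3.6]
gripper_width: 0.0355
grip_force: 56.9
```

```bash
python3 -m crank '[0,0,-0.0005,0,0.04,0,0,-0.0005,0,0.06,0,0,-0.0005,0,0.07,0,0,-0.0005,0,0.07,0,0,-0.0005,0,0.07,0,0,-0.0005,0,0.07,0,0,-0.0005,0,0.07,0,0,-0.0005,0,0.07]'; python3 -m crank '[0,0,-0.04,0,0.07,0,0,-0.08,0,0.07,0,-0.04,-0.12,7,0.07,0,-0.08,-0.16,14,0.07,0,-0.1,-0.20,14,0.07,0,-0.1,-0.24,14,0.07,0,-0.1,-0.26,14,0.07,0,-0.1,-0.26,14,0.07,0,-0.1,-0.26,14,0.07]';python3 - <<'E'
from h import *
delta([.535,-.06,.3])
r=optics.read_camera("wrist"); np.save("w7.npy",r,allow_pickle=True); cv2.imwrite("pics/w7.png",cv2.resize(r["color"][:,:,::-1],None,fx=1.5,fy=1.5,interpolation=cv2.INTER_CUBIC))
E
```

```text
clock: 11.8
ee_pos: [0.5335, -0.06, 0.002]
tool_rot: [0.116, 0.993, 0.0, -0.0]
force: [0.3, 0.5, 0.6]
gripper_width: 0.0697
grip_force: 0.0
clock: 12.55
ee_pos: [0.5121, -0.1587, 0.2654]
tool_rot: [0.237, 0.971, -0.001, 0.003]
force: [-0.1, 0.1, 0.1]
gripper_width: 0.0702
grip_force: 0.0
clock 12.55 tcp [ 0.5121 -0.1587  0.2654] shift mm [ 25.   98.2 -34.8] tool x,y axes [-0.887  0.461 -0.007] [0.461 0.887 0.   ]
```

View pics/w7.png

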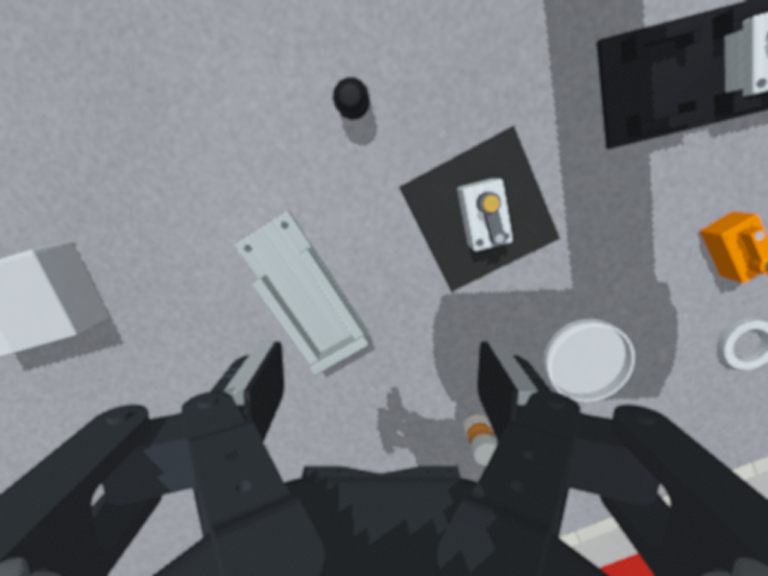

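View: bay plate end corners (235,246), (289,211), stop end corners about (316,373), (370,347); block upright on the mat at (485,215), arm roughly straight; objective (350,98), vial (480,440), dish (590,360) undisturbed.

Run:
```python
from h import *
r=np.load("w7.npy",allow_pickle=True).item()
P=lambda u,v,z: ray(r,(u/1.5,v/1.5),z).round(4)
print("end",P(235,246,.008),P(289,211,.008),"stop",P(316,373,.0),P(372,345,.0)); print("cap",P(490,203,.054)); print("blk",[P(u,v,.033).tolist() for u,v in [(458,187),(503,179),(512,240),(467,250)]])
print("eye-tcp", np.array(r["eye"])-robot.sense()["ee_pos"])
```

```text
end [ 0.4512 -0.2882  0.008 ] [ 0.4465 -0.2234  0.008 ] stop [ 0.6112 -0.2898  0.    ] [ 0.6102 -0.2197  0.    ]
cap [ 0.52   -0.0579  0.054 ]
blk [[0.498, -0.0735, 0.033], [0.5101, -0.0353, 0.033], [0.5642, -0.0492, 0.033], [0.5536, -0.0897, 0.033]]
eye-tcp [-0.05933372  0.03017968  0.14432159]
```

```bash
python3 -m crank '[-0.035,-0.01,0.035,-7,0.085,-0.07,-0.02,0.07,-14,0.085,-0.1,-0.03,0.1,-21,0.085,-0.131,-0.04,0.135,-27.5,0.085,-0.131,-0.04,0.135,-27.5,0.085,-0.131,-0.04,0.135,-27.5,0.085,-0.131,-0.04,0.135,-27.5,0.085,-0.131,-0.04,0.135,-27.5,0.085]';python3 - <<'E'
from h import *
delta([.535,-.06,.3])
r=optics.read_camera("wrist"); np.save("w8.npy",r,allow_pickle=True)
uv=proj(r,[[x,-.255+s*.04,.01] for x in (.44,.62) for s in (-1,1)]); print(uv.round())
a,b=np.clip(uv.min(0)-15,0,None).astype(int),uv.max(0).astype(int)+15
f=min(800/(b[0]-a[0]),600/(b[1]-a[1])); print(a,f)
cv2.imwrite("pics/w8.png",cv2.resize(r["color"][a[1]:b[1],a[0]:b[0],::-1],None,fx=f,fy=f,interpolation=cv2.INTER_CUBIC)[:600,:800])
E
```

```text
clock: 13.27
ee_pos: [0.6073, -0.2517, 0.1262]
tool_rot: [-0.001, 1.0, 0.001, -0.001]
force: [-0.2, -0.7, 0.6]
gripper_width: 0.0848
grip_force: 0.0
clock 13.2667 tcp [ 0.6073 -0.2517  0.1262] shift mm [  72.1  192.2 -173.4] tool x,y axes [-1.    -0.003  0.002] [-0.003  1.     0.002]
[[201. -13.]
 [299. -13.]
 [210. 198.]
 [291. 198.]]
[185   0] 2.816901408450704
```

View pics/w8.png

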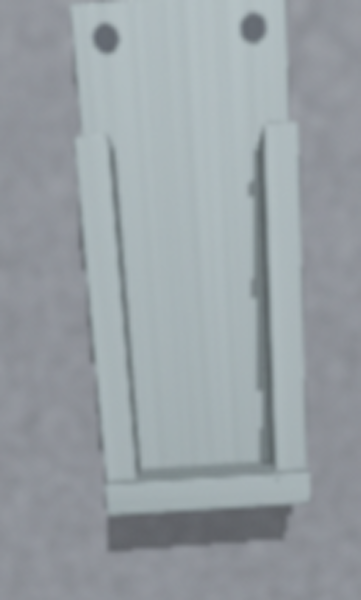

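Bay close-up (crop, 2.817x from col 185): left wall inner top edge (107,134)→(135,478), right (266,124)→(273,470), stop inner top edge (107,483)→(310,472), holes (106,38), (253,28).

Run:
```python
from h import *
r=np.load("w8.npy",allow_pickle=True).item()
P=lambda u,v,z: ray(r,(185+(u+.5)/2.8169-.5,(v+.5)/2.8169-.5),z)
L=[P(107,134,.028),P(135,478,.028)]; Q=[P(266,124,.028),P(273,470,.028)]
S=[P(107,483,.034),P(310,472,.034)]; F=[P(138,468,.008),P(272,462,.008)]
H=[P(106,38,.008),P(253,28,.008)]
for n,a in zip("LQSFH",(L,Q,S,F,H)): print(n,np.round(a,4).tolist(),np.degrees(np.arctan2(*(a[1]-a[0])[1::-1])).round(2))
d=(L[1]-L[0])/np.linalg.norm(L[1]-L[0])+(Q[1]-Q[0])/np.linalg.norm(Q[1]-Q[0]); yaw=np.arctan2(d[1],d[0])
print("width",np.linalg.norm((Q[0]-L[0])[:2]),"mid",(L[0]+Q[0])/2,(L[1]+Q[1])/2,"yaw",np.degrees(yaw))
```

```text
L [[0.4885, -0.2765, 0.028], [0.5876, -0.2704, 0.028]] 3.51
Q [[0.4858, -0.2315, 0.028], [0.585, -0.2267, 0.028]] 2.77
S [[0.588, -0.2786, 0.034], [0.5845, -0.2159, 0.034]] 93.21
F [[0.588, -0.2708, 0.008], [0.5859, -0.225, 0.008]] 92.66
H [[0.4582, -0.2781, 0.008], [0.4555, -0.2343, 0.008]] 93.54
width 0.04508443300283161 mid [ 0.48716766 -0.25396793  0.028     ] [ 0.58626448 -0.24852421  0.028     ] yaw 3.1442020810731894
```

```bash
python3 -m crank '[0.02,0.04,0,-7,0.085,0.035,0.08,0,-14,0.085,0.05,0.12,0,-21,0.085,0.065,0.16,0,-28,0.085,0.073,0.19,0,-35,0.085,0.073,0.19,0,-42,0.085,0.073,0.19,0,-49,0.085,0.073,0.19,0,-56,0.085,0.073,0.19,0,-63,0.085,0.073,0.19,0,-70,0.085]'; python3 -m crank '[0,0,0,-6.6,0.085,0,0,0,-6.6,0.085,0,0,0,-6.6,0.085]'; python3 -c "
from h import *
delta([.5336,-.06,.003])
r=optics.read_camera('wrist');np.save('w9.npy',r,allow_pickle=True)
print('expected block centre/cap px',proj(r,[[.5336,-.06,.033],[.521,-.057,.054]]).round())
cv2.imwrite('pics/w9.png',r['color'][:,:,::-1])
h=cv2.cvtColor(r['color'],cv2.COLOR_RGB2HSV); m=cv2.inRange(h,(12,120,90),(32,255,255)); n,_,st,c=cv2.connectedComponentsWithStats(m)
print([(st[i].tolist(),c[i].round(1).tolist(),ray(r,c[i],.054).round(4).tolist()) for i in range(1,n) if st[i][4]>30])"
```

```text
clock: 14.15
ee_pos: [0.535, -0.0624, 0.1291]
tool_rot: [-0.577, 0.816, -0.001, 0.001]
force: [-0.2, -0.2, 0.8]
gripper_width: 0.0853
grip_force: 0.0
clock: 14.4
ee_pos: [0.535, -0.0628, 0.1285]
tool_rot: [-0.62, 0.785, -0.001, 0.001]
force: [-0.1, -0.0, 1.2]
gripper_width: 0.0848
grip_force: 0.0
clock 14.4 tcp [ 0.535  -0.0628  0.1285] shift mm [ -2.4   2.3 125.5] tool x,y axes [-0.232 -0.973 -0.   ] [-0.973  0.232 -0.002]
expected block centre/cap px [[256. 194.]
 [272. 201.]]
[([0, 126, 16, 28, 346], [6.2, 140.5], [0.7131, -0.1539, 0.054]), ([264, 192, 17, 16, 197], [272.1, 199.6], [0.5205, -0.058, 0.054])]
```

```bash
python3 -m crank '[-0.0024,0.0023,0.04,0,0.085,-0.0024,0.0023,0.08,0,0.085,-0.0024,0.0023,0.105,0,0.085,-0.0024,0.0023,0.12,0,0.085,-0.0024,0.0023,0.126,0,0.085,-0.0024,0.0023,0.126,0,0.085,-0.0024,0.0023,0.126,0,0.085]'; python3 -m crank '[0,0,0,0,0.045,0,0,0,0,0.045,0,0,0,0,0.045,0,0,0,0,0.045,0,0,0,0,0.045,0,0,0,0,0.045]' 60;python3 -c "
from h import *
print(robot.sense()['force'])"; python3 -m crank '[0,0,-0.004,0,0.045,0,0,-0.01,0,0.045,0,0,-0.02,0,0.045,0,0,-0.02,0,0.045]';python3 -c "
from h import *
print(robot.sense()['force']);delta([.5179,-.2515,.09])"
```

```text
clock: 15.03
ee_pos: [0.5338, -0.0604, 0.0018]
tool_rot: [-0.62, 0.784, -0.0, 0.0]
force: [0.2, -1.0, -0.4]
gripper_width: 0.0852
grip_force: 0.0
clock: 15.53
ee_pos: [0.5341, -0.0606, 0.0026]
tool_rot: [-0.621, 0.784, -0.001, 0.001]
force: [-1.0, 0.5, 6.0]
gripper_width: 0.0568
grip_force: 65.5
[-0.97134444  0.53586329  5.95680095]
clock: 15.87
ee_pos: [0.5343, -0.0606, 0.0229]
tool_rot: [-0.621, 0.784, -0.001, 0.001]
force: [0.6, -0.7, -4.8]
gripper_width: 0.0567
grip_force: 65.4
[ 0.57875477 -0.7483226  -4.76362839]
clock 15.8667 tcp [ 0.5343 -0.0606  0.0229] shift mm [189.6 -28.  -67.1] tool x,y axes [-0.23  -0.973 -0.   ] [-0.973  0.23  -0.002]
```

```bash
python3 -m crank '[0,0,-0.03,0,0.045,0.03,-0.005,-0.06,-3,0.045,0.065,-0.01,-0.067,-6,0.045,0.1,-0.016,-0.067,-9,0.045,0.135,-0.022,-0.067,-12,0.045,0.165,-0.026,-0.067,-15,0.045,0.185,-0.028,-0.067,-16.5,0.045,0.1896,-0.028,-0.067,-16.5,0.045,0.1896,-0.028,-0.067,-16.5,0.045,0.1896,-0.028,-0.067,-16.5,0.045]';python3 -c "
from h import *
print(robot.sense()['force']);delta([.5179,-.2515,.009])
t=R.from_quat(robot.sense()['tool_rot']).as_matrix();print(np.degrees(np.arctan2(t[1,1],t[0,1])))"
```

```text
clock: 16.7
ee_pos: [0.5165, -0.2508, 0.0878]
tool_rot: [0.726, -0.687, -0.001, -0.0]
force: [-0.2, 0.6, -4.9]
gripper_width: 0.057
grip_force: 68.1
[-0.15517695  0.63957418 -4.91089146]
clock 16.7 tcp [ 0.5165 -0.2508  0.0878] shift mm [ 0.9 -1.4 78.8] tool x,y axes [ 0.056 -0.998 -0.001] [-0.998 -0.056  0.   ]
-176.81375031118762
```

```bash
python3 -m crank '[0.0005,0,0.03,0,0.045,0.0005,0,0.05,0,0.045,0.0005,0,0.06,0,0.045,0.0005,0,0.067,0,0.045,0.0005,0,0.072,0,0.045,0.0005,0,0.072,0,0.045,0.0005,0,0.072,0,0.045]';python3 -c "
from h import *
print(robot.sense()['force'],robot.sense()['ft_torque'])"; python3 -m crank '[0,0,0.002,0,0.045,0,0,0.004,0,0.045,0,0,0.006,0,0.045,0,0,0.006,0,0.045]'
```

```text
clock: 17.28
ee_pos: [0.5175, -0.2518, 0.0166]
tool_rot: [0.727, -0.687, 0.0, -0.0]
force: [0.3, -0.1, -4.8]
gripper_width: 0.0571
grip_force: 68.0
[ 0.26556272 -0.0647246  -4.81638359] [-0.0152444   0.03900842 -0.07723036]
clock: 17.62
ee_pos: [0.5169, -0.2519, 0.0099]
tool_rot: [0.727, -0.687, -0.0, -0.0]
force: [0.2, -0.4, -4.6]
gripper_width: 0.0567
grip_force: 68.1
```

Inside the walls with no side force; lower onto the floor.

```bash
python3 -m crank '[0,0,0.001,0,0.045,0,0,0.002,0,0.045,0,0,0.002,0,0.045]'; python3 -m crank '[0,0,0.001,0,0.045,0,0,0.0015,0,0.045,0,0,0.0015,0,0.045]'
```

```text
clock: 17.87
ee_pos: [0.5169, -0.2518, 0.0078]
tool_rot: [0.727, -0.687, -0.0, 0.0]
force: [0.7, -0.1, -5.3]
gripper_width: 0.0572
grip_force: 68.1
clock: 18.12
ee_pos: [0.517, -0.2519, 0.0077]
tool_rot: [0.727, -0.687, 0.0, 0.0]
force: [-4.3, 2.0, 5.1]
gripper_width: 0.0572
grip_force: 69.3
```

```bash
python3 -m crank '[0,0,-0.0015,0,0.065,0,0,-0.0015,0,0.075,0,0,-0.0015,0,0.075,0,0,-0.0015,0,0.075,0,0,-0.03,0,0.075,0,0,-0.07,0,0.075,0,0.03,-0.075,0,0.0,0,0.066,-0.075,0,0.0,0,0.066,-0.075,0,0.0,0,0.066,-0.075,0,0.0]'; python3 -m crank '[0,0,0.04,0,0,0,0,0.062,0,0,0,0,0.067,0,0,0,0,0.067,0,0]'; python3 -c "
from h import *
print(robot.sense()['force']);delta([.49,-.2538,.014])
r=optics.read_camera('wrist')
h=cv2.cvtColor(r['color'],cv2.COLOR_RGB2HSV); m=cv2.inRange(h,(12,120,90),(32,255,255)); n,_,st,c=cv2.connectedComponentsWithStats(m)
print([(st[i].tolist(),c[i].round(1).tolist(),ray(r,c[i],.059).round(4).tolist()) for i in range(1,n) if st[i][4]>30])"
```

```text
clock: 18.95
ee_pos: [0.4494, -0.2552, 0.0816]
tool_rot: [0.726, -0.688, -0.001, 0.0]
force: [0.4, 0.4, -0.4]
gripper_width: 0.0267
grip_force: 0.0
clock: 19.28
ee_pos: [0.4506, -0.2548, 0.0129]
tool_rot: [0.727, -0.687, -0.002, 0.0]
force: [0.5, -1.2, 1.0]
gripper_width: -0.0002
grip_force: 0.0
[ 0.47263777 -1.23387673  1.00261883]
clock 19.2833 tcp [ 0.4506 -0.2548  0.0129] shift mm [  1.3 -39.4  -1.2] tool x,y axes [ 0.057 -0.998 -0.002] [-0.998 -0.057  0.002]
[([106, 265, 36, 27, 584], [121.6, 276.9], [0.5035, -0.2563, 0.059])]
```

```bash
python3 -m crank '[0,-0.01,0,0,0,0,-0.018,0,0,0,0,-0.024,0,0,0,0,-0.03,0,0,0,0,-0.035,0,0,0,0,-0.040,0,0,0,0,-0.045,0,0,0,0,-0.05,0,0,0,0,-0.05,0,0,0]'; python3 -m crank '[0,-0.003,0,0,0,0,-0.006,0,0,0,0,-0.008,0,0,0,0,-0.009,0,0,0,0,-0.01,0,0,0,0,-0.01,0,0,0]'
```

```text
clock: 20.08
ee_pos: [0.502, -0.2531, 0.0157]
tool_rot: [0.727, -0.687, 0.001, 0.0]
force: [-3.7, -0.0, 5.5]
gripper_width: 0.0003
grip_force: 3.1
clock: 20.58
ee_pos: [0.5105, -0.2525, 0.0156]
tool_rot: [0.727, -0.687, -0.0, 0.001]
force: [-6.8, 0.3, 9.5]
gripper_width: 0.0001
grip_force: 5.3
```

```bash
for i in 1 2; do python3 -m crank '[0,-0.001,0,0,0,0,-0.002,0,0,0,0,-0.002,0,0,0]'|sed -n '1,4p'; done
```

```text
clock: 20.83
ee_pos: [0.5125, -0.2524, 0.0156]
tool_rot: [0.727, -0.687, -0.0, 0.001]
force: [-6.3, -0.6, 8.7]
clock: 21.08
ee_pos: [0.5145, -0.2523, 0.0156]
tool_rot: [0.727, -0.687, -0.0, 0.001]
force: [-7.0, 0.0, 8.3]
```

```bash
for i in 1 2; do python3 -m crank '[0,-0.001,0,0,0,0,-0.002,0,0,0,0,-0.002,0,0,0]'|sed -n '1,4p'; done; python3 -c "
from h import *
print(robot.sense()['ft_torque'])
r=optics.read_camera('side'); uv=proj(r,[[.545,-.2505,.059],[.5579,-.25,.038],[.5868,-.2485,.034]]);print(uv)
h=cv2.cvtColor(r['color'],cv2.COLOR_RGB2HSV); m=cv2.inRange(h,(12,110,80),(32,255,255)); n,_,st,c=cv2.connectedComponentsWithStats(m)
print([(st[i].tolist(),c[i].round(1).tolist(),ray(r,c[i],.058).round(4).tolist()) for i in range(1,n) if st[i][4]>5])
cv2.imwrite('pics/s10.png',r['color'][:,:,::-1])"
```

```text
clock: 21.33
ee_pos: [0.5149, -0.2523, 0.0156]
tool_rot: [0.726, -0.687, -0.001, 0.002]
force: [-10.6, -1.1, 11.9]
clock: 21.58
ee_pos: [0.515, -0.2523, 0.0156]
tool_rot: [0.726, -0.687, -0.002, 0.004]
force: [-16.4, -1.8, 15.4]
[-0.28513199  2.8452384  -0.02831709]
[[261.38695386 290.92653803]
 [267.64341391 297.56856765]
 [282.12248683 298.32147661]]
[([8, 0, 15, 41, 124], [14.6, 22.4], [-0.4099, 1.0766, 0.058]), ([0, 3, 7, 6, 12], [3.3, 5.8], [-0.5207, 1.254, 0.058]), ([0, 13, 10, 9, 20], [4.6, 15.8], [-0.474, 1.1433, 0.058]), ([9, 17, 3, 5, 6], [9.8, 18.8], [-0.4415, 1.1123, 0.058]), ([3, 21, 5, 6, 14], [5.2, 23.7], [-0.4407, 1.0615, 0.058]), ([0, 31, 3, 4, 6], [1.3, 32.3], [-0.4236, 0.9772, 0.058]), ([5, 30, 7, 3, 8], [8.2, 30.8], [-0.4036, 0.9933, 0.058]), ([0, 35, 5, 3, 6], [2.0, 36.3], [-0.4071, 0.9403, 0.058]), ([5, 34, 10, 18, 36], [10.2, 42.4], [-0.3573, 0.8875, 0.058]), ([0, 39, 45, 28, 236], [24.6, 52.1], [-0.2774, 0.8074, 0.058]), ([0, 43, 8, 14, 44], [2.6, 49.0], [-0.363, 0.8299, 0.058]), ([14, 44, 6, 4, 10], [16.9, 45.0], [-0.3254, 0.8659, 0.058]), ([17, 52, 3, 4, 6], [18.5, 53.0], [-0.2961, 0.7994, 0.058]), ([11, 54, 7, 6, 13], [14.1, 56.1], [-0.3023, 0.7741, 0.058]), ([300, 137, 4, 3, 11], [301.6, 137.9], [0.6643, 0.2866, 0.058]), ([188, 138, 5, 4, 15], [190.1, 139.6], [0.3568, 0.2711, 0.058]), ([298, 169, 24, 15, 126], [308.5, 176.0], [0.6687, 0.1151, 0.058]), ([350, 265, 13, 9, 70], [355.3, 269.9], [0.7376, -0.194, 0.058])]
```

The block stopped hard at the expected place (force jump). Back off, rise and check.

```bash
python3 -m crank '[0,0.005,0,0,0,0,0.015,0,0,0,0,0.03,0,0,0,0,0.03,-0.04,0,0,0,0.03,-0.08,0,0,0,0.06,-0.12,0,0,0,0.09,-0.15,0,0,0,0.09,-0.15,0,0,0,0.09,-0.15,0,0]'
python3 - <<'E'
from h import *
print(robot.sense()['force'])
for n in ("side","scene","wrist"):
    r=optics.read_camera(n); cv2.imwrite(f"pics/{n}11.png",r["color"][:,:,::-1])
    e=proj(r,[[.545,-.2508,.059]])[0]; print(n,"expected cap",e.round(1))
    h=cv2.cvtColor(r['color'],cv2.COLOR_RGB2HSV); m=cv2.inRange(h,(10,90,70),(34,255,255)); k,_,st,c=cv2.connectedComponentsWithStats(m)
    print([(st[i].tolist(),c[i].round(1).tolist(),ray(r,c[i],.059).round(4).tolist()) for i in range(1,k) if st[i][4]>4 and np.hypot(*(c[i]-e))<25])
E
```

```text
clock: 22.38
ee_pos: [0.4293, -0.2577, 0.1671]
tool_rot: [0.726, -0.687, 0.002, -0.0]
force: [0.5, -0.5, -0.1]
gripper_width: 0.0003
grip_force: 0.0
[ 0.5495426  -0.54300989 -0.0692356 ]
side expected cap [261.4 291. ]
[([258, 288, 7, 6, 34], [261.3, 290.5], [0.5448, -0.2495, 0.059])]
scene expected cap [120.4 174.8]
[([119, 174, 5, 5, 20], [121.0, 175.9], [0.5485, -0.2482, 0.059])]
wrist expected cap [130.5 188.1]
[([124, 182, 17, 15, 188], [132.0, 188.8], [0.5436, -0.2502, 0.059])]
```

Run:
```python
from h import *
r=optics.read_camera("wrist"); g=cv2.cvtColor(r["color"],cv2.COLOR_RGB2GRAY).astype(np.float32)
u=np.array([.9985,.0549]); v=np.array([-.0549,.9985]); o=np.array([.5319,-.2515])
for y in (-.012,.012):
    X=np.arange(-.015,.072,.0015); p=np.array([[*(o+x*u+y*v),.036] for x in X]); q=proj(r,p).astype(np.float32)
    print(y,[(round(x*1e3,1),int(w)) for x,w in zip(X,cv2.remap(g,q[:,0],q[:,1],1).ravel())])
h=r["color"].astype(int)
# block top mask: bright
p=proj(r,[[*(o+np.array([x,y])@[u,v]),.038] for x,y in [(-.003,-.018),(.055,-.018),(.055,.018),(-.003,.018)]]); print(p.round(1))
x0,y0=p.min(0).astype(int)-12; x1,y1=p.max(0).astype(int)+12
m=(g[y0:y1,x0:x1]>215).astype(np.uint8); cs,_=cv2.findContours(m,0,2); c=max(cs,key=cv2.contourArea)
b=cv2.boxPoints(cv2.minAreaRect(c))+[x0,y0]
print([((R_:=ray(r,k,.038)[:2]-o)@u*1e3, R_@v*1e3) for k in b])
```

```text
-0.012 [(np.float64(-15.0), 176), (np.float64(-13.5), 175), (np.float64(-12.0), 167), (np.float64(-10.5), 159), (np.float64(-9.0), 157), (np.float64(-7.5), 155), (np.float64(-6.0), 142), (np.float64(-4.5), 135), (np.float64(-3.0), 155), (np.float64(-1.5), 165), (np.float64(-0.0), 167), (np.float64(1.5), 167), (np.float64(3.0), 172), (np.float64(4.5), 184), (np.float64(6.0), 189), (np.float64(7.5), 189), (np.float64(9.0), 189), (np.float64(10.5), 189), (np.float64(12.0), 189), (np.float64(13.5), 190), (np.float64(15.0), 190), (np.float64(16.5), 190), (np.float64(18.0), 189), (np.float64(19.5), 188), (np.float64(21.0), 188), (np.float64(22.5), 197), (np.float64(24.0), 205), (np.float64(25.5), 209), (np.float64(27.0), 206), (np.float64(28.5), 206), (np.float64(30.0), 206), (np.float64(31.5), 206), (np.float64(33.0), 206), (np.float64(34.5), 206), (np.float64(36.0), 201), (np.float64(37.5), 181), (np.float64(39.0), 179), (np.float64(40.5), 186), (np.float64(42.0), 173), (np.float64(43.5), 157), (np.float64(45.0), 133), (np.float64(46.5), 93), (np.float64(48.0), 75), (np.float64(49.5), 74
[... 1285 characters left out ...]
.float64(40.5), 106), (np.float64(42.0), 105), (np.float64(43.5), 104), (np.float64(45.0), 103), (np.float64(46.5), 104), (np.float64(48.0), 104), (np.float64(49.5), 104), (np.float64(51.0), 113), (np.float64(52.5), 146), (np.float64(54.0), 169), (np.float64(55.5), 173), (np.float64(57.0), 165), (np.float64(58.5), 149), (np.float64(60.0), 162), (np.float64(61.5), 174), (np.float64(63.0), 161), (np.float64(64.5), 150), (np.float64(66.0), 152), (np.float64(67.5), 152), (np.float64(69.0), 150), (np.float64(70.5), 149)]
[[153.  164.8]
 [ 94.5 164.8]
 [ 99.9 199.5]
 [156.4 199.5]]Traceback (most recent call last):
  File "<stdin>", line 11, in <module>
ValueError: max() iterable argument is empty
```

The rear edge of the block is at bay x = -3 mm on both sides, which is the home position, and it sits square with nothing touching it. I'm handing in.

```bash
python3 -c "
from rig import robot
print(robot.sign_off())"
```

```text
the job is handed in; nothing more can be done
None
```

The loose swivel was the right-hand one: I rocked it left then right in the rack, stood it on the mat, regripped it by its ends, and pushed it home against the bay's end stop. I handed the job in at about 22.5 s; the middle swivel tested sound, the left one was never touched or rocked, and sign-off returned no verdict.

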